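Set the drop-in length stop in the hidden notch of the tube jig

TASK

Set up the tube jig: take the red-handled length stop from its black parking block and, with its flag over the tube bed, lower its pin into the slot of the aluminium beam at the orange band. Keep the pin lightly down on the index bar inside and drag the stop towards the green zero block until the pin drops into the bar's notch, then stop and leave the stop fully home, flat on the beam. Feel for the notch gently, do not wrench the stop or lift the pin off the bar on the way, and leave the tube, the bin and the black handle where they are.

Things in the scene. Friction and masses are not known exactly. Their poses are not given: they have to be found in the camera images.
- jig: Fixed tube jig: aluminium beam 80 mm wide (x -40 to 40), 520 long (y -260 to 260), flat top at z = 52. Origin: centre of the beam's underside on the bench; z up, y along the beam to the orange-band end, x across to the tube bed. On x = 0 its top has a slot 15 mm wide, mouth bevelled to 23 mm, open from y = -120 to 140 (mm).
- jig_start (a point): Point on the slot's centre line at beam-top height (z = 52 mm above the bench), at the middle of the orange band (45 mm long, on both sides of the slot): lower the pin here. Axes as the jig's.
- jig_bar (a point): Top of the black steel index bar down in the slot, 25 mm below the beam top, on the slot's centre line, 130 mm from jig_start towards the zero block. The clamped flat bar has one cross notch, 11.5 mm wide along the slot, 14 mm deep, upright walls. The notch is hidden in the slot, its centre anywhere within 60 mm either way of this point (set afresh for each tube length). Axes as the jig's.
- jig_bed (a point): Centre of the top of the black tube bed, 66 mm wide, beside the beam (79 mm from the slot), 20 mm above the bench; axes as the jig's. The green zero block, 60 x 30 x 55 mm high, stands on its -y end.
- park: Black parking block of the stop, fixed, 64 x 74 x 46 mm high, pocket in its top; origin at the centre of its underside, z up; its axes agree with those of the parked stop.
- lstop_grip (a point): Centre of the red grip, 22 (x) x 30 (y) x 50 mm high, of the loose length stop (0.25 to 0.5 kg). z up, x to its flag, y along the beam when set. The steel shoulder plate below is 10 mm thick, x -30 to 54, y -22 to 22, its underside 35 mm below this point. Parked: 81 mm above the bench, lift straight up 45 mm. Pin on the bar: 97 mm. Fully home, plate flat on the beam: 87 mm.
- lstop_tip (a point): End of the stop's round brass index pin, 70 mm below the grip's centre, 35 mm below the plate; same axes. The pin is 10 mm thick, its nose tapered over the last 4 mm to 5 mm across. Round the pin's root, under the plate, a guide key 10 mm wide (x), 44 long (y), 18 deep runs in the slot.
- lstop_flag (a point): Centre of the stop's flag, a steel plate 8 x 44 x 30 mm, 50 mm along x from the pin's axis, 46 mm below the grip's centre; it hangs 26 mm below the shoulder plate's underside, outside the beam over the tube bed. Same axes.
- tube: Green perforated square steel tube, loose, 50 x 200 x 50 mm high, long axis y; origin at the centre of its underside. Leave alone.
- bin: Grey plastic bin of fasteners, loose, 110 x 140 x 82 mm high; origin at the centre of its underside. Leave alone.
- handle: Black U-shaped grab handle lying on the bench, loose, about 62 x 170 x 26 mm high; origin between its two mounting plates, on the bench. Leave alone.
Things that resemble listed ones, but are neither listed nor needed, are in the scene too. Leave any blue look-alike of the part that bears lstop_grip alone.

How it is judged (in metres and radians):
On the way, in this order (a step that is already met when the one before it is completed fails the run):
1. the pin rests on the index bar inside the slot, at the orange band (y of lstop_tip in the frame of jig between 0.07 and 0.14 m and z of lstop_tip in the frame of jig between 0.023 and 0.0295 m and contact force between lstop and jig above 0.3 N), for 0.2 s.
2. the pin has dropped into the notch and the shoulder plate is down on the beam (z of lstop_tip in the frame of jig below 0.0195 m and angle between lstop_tip's own z axis and vertical below 0.06 rad), for 0.2 s.
At the end, for the whole second after the job is handed in: The stop's pin is in the notch of the index bar with the shoulder plate flat on the beam (within 2 mm and 0.04 rad), its flag on the tube-bed side, at rest and released (z of lstop_tip in the frame of jig between 0.012 and 0.019 m and y of lstop_tip in the frame of jig between -0.095 and 0.045 m and x of lstop_tip in the frame of jig between -0.005 and 0.005 m and x of lstop_flag in the frame of jig above 0.04 m and angle between lstop_tip's own z axis and vertical below 0.04 rad and linear speed of lstop below 0.01 m/s); the robot touches nothing.
It fails at once if the stop is pressed or wrenched against the jig with more than 40 N (contact force between lstop and jig above 40 N).
It fails at once if the pin is lifted more than 7 mm off the index bar, or put into the slot, away from the orange band (x of lstop_tip in the frame of jig between -0.007 and 0.007 m and y of lstop_tip in the frame of jig between -0.12 and 0.06 m and z of lstop_tip in the frame of jig between 0.034 and 0.052 m).
It fails at once if the tube, bin or handle is moved more than 20 mm (distance of any of tube, bin, handle from where it was at the start of the episode above 0.02 m).
It also fails if it takes over 72 s, if anything falls off the work surface, if the arm or the gripper's body presses on something with over 40 N, if the wrist force passes 120 N, or if a joint passes its speed limit or range.

ROBOT

A 6-joint arm with a two-finger parallel gripper is mounted at the origin on the work surface. World frame = base frame: x ahead of the robot, y to its left, z up, the work surface at z = 0. Lengths are in mm, angles in degrees, forces in N, time in s.
With the tool pointing down it reaches from about 350 to 850 mm from the base axis. Payload 8.1 kg.
Tool frame: the origin (TCP) lies at the centre of the arm's flange, where the gripper is bolted on; the fingertips stand 173 mm ahead of it and the grasp point (between the pads) lies 155 mm ahead of it; z points along the fingers, y is the line along which they close (so a half turn about z gives the same grasp; the last joint's range is limited). The gripper opens to 85 mm and grips with 20 to 120 N. Pads are 22 mm wide; open, the fingers measure 114 mm over their backs; the gripper's body (76 mm by 85 mm) begins 54 mm behind the grasp point. The pads swing forward as they close: fully open they stand 13 mm farther back than shut.
Start: joints at [-82.128, 7.471, 85.268, -0, 87.261, -4.893], TCP at [132.597, -585.171, 404.692] pointing down, gripper open.
Joint ranges: [-169.43, 169.43], [-51.17, 129.36], [1.28, 143.12], [-76.62, 256.62], [0, 156.53], [-152.29, 152.29]. Speed limits (degrees/s): [136.94, 136.94, 159.86, 180, 180, 180].

INTERFACE

Orientations are given as [roll, pitch, yaw] about the fixed x, y, z axes, in that order (R = Rz(yaw) Ry(pitch) Rx(roll)).
In Python, from bench import * gives the robot as it stands.
- The arm moves only by the shell command python3 -m jog 'ROWS' [FORCE]. ROWS is text: rows parted by semicolons, each of 7 numbers parted by spaces: the shift along the tool's x, y, z scaled (see below), then the turn, a rotation vector about the tool's x, y, z scaled (see below), then the closure, from -1 (fully open) to 1 (shut). In form: tx ty tz wx wy wz hand; .... A call has 1 to 5 rows; each row shifts and turns the commanded pose from where the row before left it, along the tool's axes as they then stand; what a row does not reach is not made up. The controller multiplies each number of a shift by 0.1 m and each number of a turn by 60 degrees. A row lasts 1/8 s, in which the tool goes at most 62.5 mm and 10.7 degrees, less where a joint would pass 70% of its speed; a pose out of reach is approached as far as the arm can. A call with a number of a shift or a turn outside -1 to 1 is refused whole. A call with a gripper value outside its range is refused whole. The fingers move at their own pace and stop on an object; FORCE is the grip in N (left out, the last holds). Time passes only in rows, so rows that do not move let the fingers close. It gives the time, the measured TCP pose, the force, the opening and the grip force at its end, in the units of the state.
- sense(): the state, without advancing time (a new reading comes with each control period).
- snapshot(name): name is "scene" or "side" or "wrist"; returns a dict with "img" (420x560x3 uint8, red, green, blue), "fx", "fy", "cx", "cy" (pixels), "dist" ([k1, k2, p1, p2, k3] as OpenCV has them; the pictures are not rectified), "extrinsics" (4x4, takes a point from camera to world coordinates). Camera axes: x right, y down, z forward; pixel columns grow to the right and rows downward; lengths in mm; the calibration is good to about 2 mm. A picture is of the moment at which its call begins. There is no depth.
- hand_in(): hands the job in; it is judged then, once.
The state is a dict: "time": time; "joint_pos": joint angles; "qd": joint speeds; "joint_efforts": joint torques, N m; "tool_pos": TCP position; "tcp_rot": TCP orientation; "ft_force": force on the tool from outside, world axes, zero at the start; "wrist_torque": the same for the moment, N m; "finger_gap": finger opening in mm; "grip_force": force on a finger pad.
Only numpy, scipy, OpenCV 4.12 (cv2) and the standard library are available. Lean on these libraries where they do the work, as an engineer would, in place of code of your own. Each camera call takes 0.05 s, during which the arm holds its last target. There are 200 camera calls.

## Working session

There is one attempt and no reset: what is moved stays moved. The work goes in short steps, Python scripts to look and compute and a shell command to move; the robot and the scene stay as the last step left them, time stands still between calls to the robot, and variables do not carry over. Pictures are saved under pics/ and viewed, at most 10 in all, crops included, and the job is handed in when it is done.

```bash
mkdir -p pics; ls; python3 - <<'E'
from bench import *
import cv2
for n in ["scene","side"]:
    s=snapshot(n); cv2.imwrite(f"pics/{n}0.png",cv2.resize(s["img"][:,:,::-1],(800,600),interpolation=cv2.INTER_CUBIC))
    print(n,s["fx"],s["fy"],s["cx"],s["cy"],s["dist"]);print(s["extrinsics"])
print(sense())
E
```

```text
pics
scene 433.69169391581374 433.69169391581374 280.4968182214373 204.04746149444964 [-0.00428042  0.          0.          0.          0.        ]
[[ 8.25517275e-01  4.02046418e-01 -3.96080681e-01  8.76598456e+02]
 [ 5.64367386e-01 -5.92129862e-01  5.75214464e-01 -4.88089363e+02]
 [-3.26828389e-03 -6.98384496e-01 -7.15715316e-01  7.84810958e+02]
 [ 0.00000000e+00  0.00000000e+00  0.00000000e+00  1.00000000e+00]]
side 405.317599400489 405.317599400489 286.29652807388175 212.09065877387187 [-0.08962615  0.          0.          0.          0.        ]
[[-7.98337406e-01 -3.60290148e-01  4.82543672e-01  6.86672703e+01]
 [-6.01822690e-01  5.06070338e-01 -6.17820575e-01  6.01400221e+02]
 [-2.16063726e-02 -7.83635006e-01 -6.20845667e-01  6.13421220e+02]
 [ 0.00000000e+00  0.00000000e+00  0.00000000e+00  1.00000000e+00]]
{'time': 0.1, 'joint_pos': array([-8.21264739e+01,  7.51033004e+00,  8.53236613e+01,  1.56615000e-03,
        8.72623715e+01, -4.89238339e+00]), 'qd': array([ 0.08424571, -0.05984436, -0.22632752, -0.02714876,  0.03049685,
       -0.07602026]), 'joint_efforts': array([ 1.33161866e-03, -5.70954573e+01, -5.01940441e+01, -6.60253386e-05,
        8.17815046e-03, -1.12576487e-05]), 'tool_pos': array([ 132.58569351, -584.9507345 ,  403.74783835]), 'tcp_rot': array([-1.79904122e+02, -9.77678687e-03,  1.27658252e+01]), 'ft_force': array([-0.00616169, -0.30075928,  0.81248332]), 'wrist_torque': array([-0.03631382,  0.00984002, -0.06543697]), 'grip_force': 0.0, 'finger_gap': 85.42283781855068}
```

View pics/scene0.png

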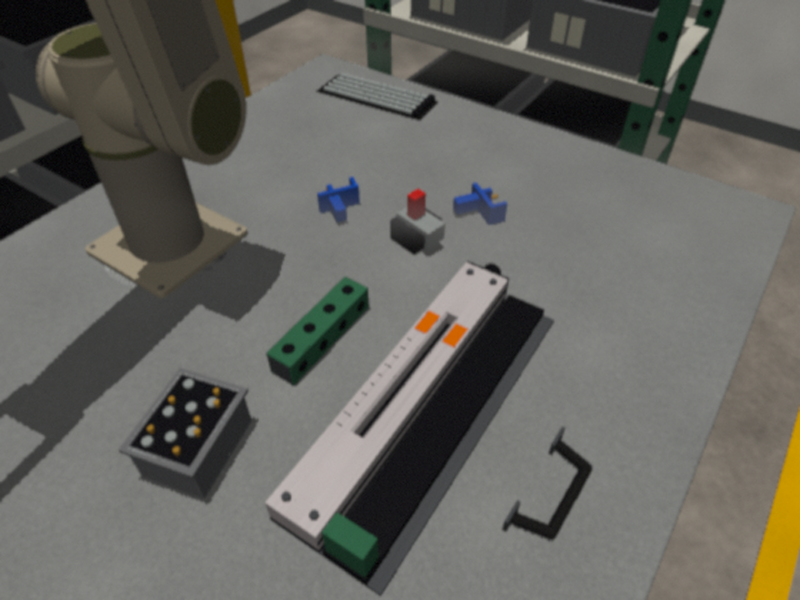

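View pics/side0.png

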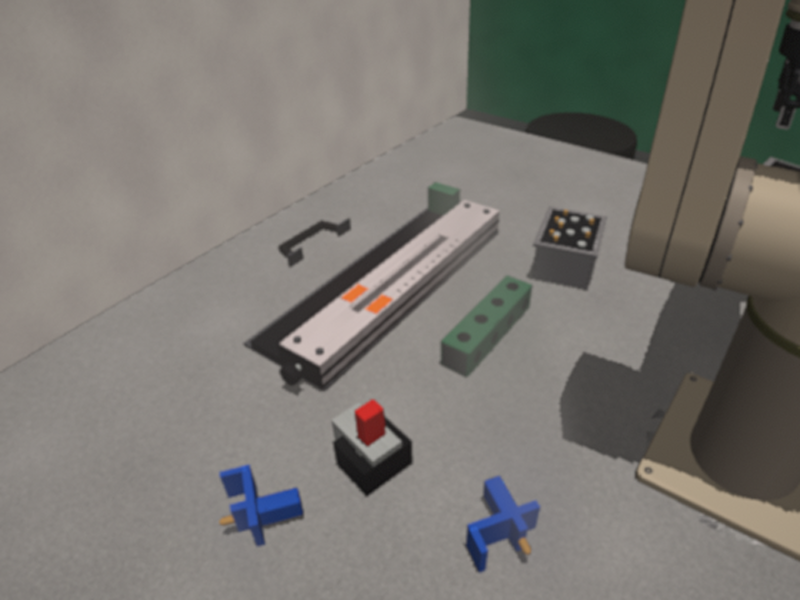

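Scene view (800x600 pixels): red grip at (416,203) on a grey plate in a black block, two blue look-alikes lying at (338,200) and (480,202), and orange bands at (428,322) and (455,335). Side view: red grip at (370,422), bands at (355,293) and (379,304), blue parts at (258,505) and (505,520). Only the red one, standing in the block, fits. I'll confirm that with an enlarged crop.

```bash
cat > u.py <<'E'
import numpy as np, cv2
from bench import *
def K(s): return np.array([[s["fx"],0,s["cx"]],[0,s["fy"],s["cy"]],[0,0,1]]),np.array(s["dist"],float)
def ray(s,p):
    k,d=K(s); q=cv2.undistortPoints(np.array([[p]],float),k,d)[0,0]
    E=s["extrinsics"]; v=E[:3,:3]@np.array([q[0],q[1],1]); return E[:3,3],v/np.linalg.norm(v)
def onz(s,p,z):
    o,v=ray(s,p); return o+v*(z-o[2])/v[2]
def tri(rs):
    A=0;b=0
    for o,v in rs:
        P=np.eye(3)-np.outer(v,v); A=A+P; b=b+P@o
    x=np.linalg.solve(A,b); return x,[np.linalg.norm((np.eye(3)-np.outer(v,v))@(x-o)) for o,v in rs]
def proj(s,X):
    E=np.linalg.inv(s["extrinsics"]);k,d=K(s)
    return cv2.projectPoints(np.array(X,float).reshape(-1,1,3),cv2.Rodrigues(E[:3,:3])[0],E[:3,3],k,d)[0][:,0]
E
python3 - <<'E'
from u import *
t=[]
for n,cs in (("scene",[(290,155),(310,230)]),("side",[(260,305),(258,208)])):
    im=snapshot(n)["img"][:,:,::-1]
    for c in cs:
        x0,y0=c[0]-40,c[1]-30; print(n,x0,y0)
        t.append(cv2.resize(im[y0:y0+60,x0:x0+80],(400,300),interpolation=cv2.INTER_CUBIC))
cv2.imwrite("pics/m1.png",np.vstack([np.hstack(t[:2]),np.hstack(t[2:])]))
E
```

```text
scene 250 125
scene 270 200
side 220 275
side 218 178
```

View pics/m1.png

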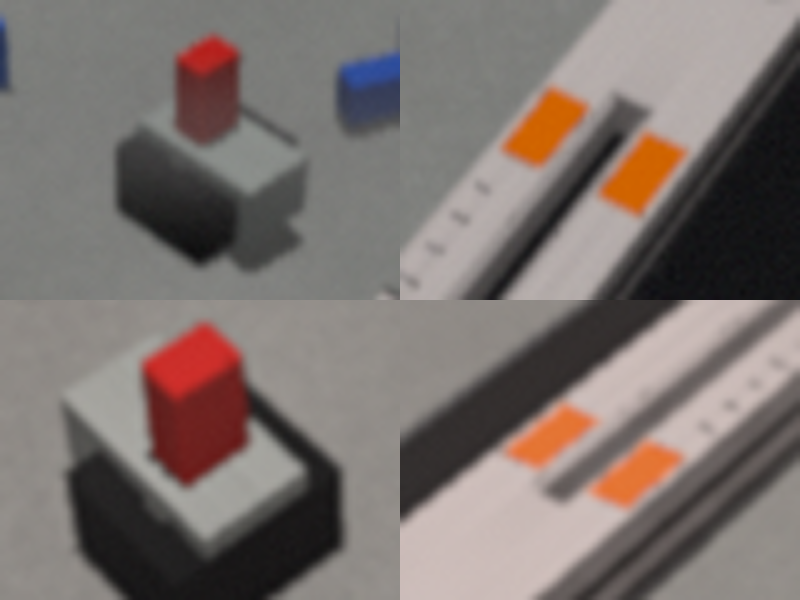

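The crop confirms it: the red-gripped stop stands parked, with its flag on the scene-right / side-upper-left end (world +x). Next I'll triangulate.

```bash
python3 - <<'E'
from u import *
sc=snapshot("scene"); sd=snapshot("side")
c=lambda x0,y0,L:[(x0+u/5-.4,y0+v/5-.4) for u,v in L]
f=lambda L:[(u*.7-.15,v*.7-.15) for u,v in L]
def go(name,A,B):
    out=[]
    for a,b in zip(A,B):
        x,e=tri([ray(sc,a),ray(sd,b)]); out.append(x); print(name,x.round(1),np.round(e,1))
    return np.array(out)
# grip top corners, order: world matching: scene left,top,right,bottom -> side
# scene left(-right dir) = side right ; scene top(far) = side bottom
g=go("grip",c(250,125,[(178,60),(215,36),(240,50),(203,75),(205,145)]),c(220,275,[(243,55),(178,102),(145,65),(205,22),(187,186)]))
print("top mean",g[:4].mean(0))
m=lambda L:[tuple(np.mean(L,0))]
P1=go("ruler patch",c(270,200,m([(152,88),(188,105),(140,166),(102,150)])),c(218,178,m([(248,140),(285,160),(230,209),(188,188)])))
P2=go("bed patch",c(270,200,m([(248,133),(287,150),(240,217),(198,195)])),c(218,178,m([(165,103),(198,123),(140,170),(103,150)])))
print("start",(P1+P2)/2)
h=go("holes",f([(470,271),(493,282),(286,496),(314,515)]),f([(320,351),(297,340),(487,211),(467,206)]))
d=(h[0]+h[1]-h[2]-h[3])[0:2]; print("beam yaw(y axis)",np.degrees(np.arctan2(d[1],d[0])), "centre",h.mean(0))
pl=[onz(sc,p,56)[:2].round(1) for p in c(250,125,[(135,123),(250,193),(307,155)])]; print("plate sc",pl)
pl2=[onz(sd,p,56)[:2].round(1) for p in c(220,275,[(65,100),(205,245),(307,172)])]; print("plate sd",pl2)
for nm,a in (("v1",pl[1]-pl[0]),("v2",pl[2]-pl[1])): print(nm,np.linalg.norm(a),np.degrees(np.arctan2(a[1],a[0])))
for nm,a in (("s1",pl2[1]-pl2[0]),("s2",pl2[2]-pl2[1])): print(nm,np.linalg.norm(a),np.degrees(np.arctan2(a[1],a[0])))
w=snapshot("wrist"); T=sense(); print(w["fx"],w["cx"],w["cy"],w["extrinsics"].round(3))
E
```

```text
grip [371.7 267.8 103.3] [0.2 0.2]
grip [376.2 295.8 103.3] [0.2 0.2]
grip [394.5 291.2 104.7] [0.4 0.4]
grip [390.4 264.1 104. ] [0.4 0.4]
grip [383.1 284.   41.8] [3.5 3.5]
top mean [383.19151583 279.70927078 103.80835256]
ruler patch [542.6  70.2  51.4] [0.7 0.7]
bed patch [593.   71.5  51.2] [0.6 0.6]
start [[567.78075822  70.89346244  51.29785787]]
holes [541.4 205.7  54. ] [0.4 0.4]
holes [586.2 206.7  52. ] [0.3 0.3]
holes [ 554.5 -275.1   53.3] [0.2 0.2]
holes [ 598.8 -273.4   51.1] [0.7 0.7]
beam yaw(y axis) 91.53161092304944 centre [570.19689985 -34.04595399  52.57952714]
plate sc [array([348.8, 261.3]), array([430.9, 247.2]), array([439.1, 290. ])]
plate sd [array([437.6, 290.5]), array([357.6, 308.8]), array([348.7, 264.9])]
v1 83.30198076876681 -9.745010754495045
v2 43.578435033855925 79.15419960183726
s1 82.0663755748967 167.1152754260373
s2 44.79307982266908 -101.46044643474204
370.323476746776 279.9994298583451 213.9004201837492 [[ 2.20000e-01 -9.36000e-01 -2.75000e-01  2.01866e+02]
 [-9.75000e-01 -2.12000e-01 -6.20000e-02 -5.68969e+02]
 [-0.00000e+00  2.82000e-01 -9.59000e-01  3.72858e+02]
 [ 0.00000e+00  0.00000e+00  0.00000e+00  1.00000e+00]]
```

The measurements agree with the text: grip top at z≈104 (106 expected), stop yaw ≈ -11°, orange band centre at (568,71,51), beam yaw ≈ +1.5°. Next I'll work out the rows for the swing over the stop.

```bash
cat >> u.py <<'E'
from scipy.spatial.transform import Rotation as Ro
def rows(poses,cur=None,dec=3):
    """poses: list of (x,y,z,yaw) tool-down world poses; prints row numbers"""
    if cur is None:
        s=sense(); p=np.array(s["tool_pos"],float); R=Ro.from_euler("xyz",s["tcp_rot"],degrees=True)
    else: p=np.array(cur[:3],float); R=Ro.from_euler("xyz",[180,0,cur[3]],degrees=True)
    for i,q in enumerate(poses):
        t=np.round(R.inv().apply(np.array(q[:3])-p)/100,dec)
        w=np.round((R.inv()*Ro.from_euler("xyz",[180,0,q[3]],degrees=True)).as_rotvec(degrees=True)/60,dec)
        print(" ".join("%g"%v for v in np.r_[t,w]+0.),end=" H; " if i%5<4 else " H\n")
        p=p+R.apply(t*100); R=R*Ro.from_rotvec(w*60,degrees=True)
    print()
def lin(a,b,n): return [np.array(a)+(np.array(b,float)-a)*i/n for i in range(1,n+1)]
E
python3 - <<'E'
from u import *
P=[]
for i in range(1,21):
    f=i/20; th=np.radians(-77.2+113.4*f); r=600+(474.5-600)*f
    P.append((r*np.cos(th),r*np.sin(th),404+(340-404)*f,12.77+(169-12.77)*f))
rows(P,cur=(132.6,-585.2,404.7,12.77),dec=2)
E
```

```text
0.59 -0.09 0.04 0 0 -0.13 H; 0.58 -0.07 0.03 0 0 -0.13 H; 0.58 -0.05 0.03 0 0 -0.13 H; 0.58 -0.03 0.03 0 0 -0.13 H; 0.57 0 0.04 0 0 -0.13 H
0.56 0.01 0.03 0 0 -0.13 H; 0.56 0.03 0.03 0 0 -0.13 H; 0.54 0.05 0.03 0 0 -0.13 H; 0.54 0.08 0.03 0 0 -0.13 H; 0.53 0.09 0.04 0 0 -0.13 H
0.53 0.11 0.03 0 0 -0.13 H; 0.51 0.12 0.03 0 0 -0.13 H; 0.5 0.14 0.03 0 0 -0.13 H; 0.49 0.16 0.03 0 0 -0.13 H; 0.47 0.17 0.04 0 0 -0.13 H
0.47 0.19 0.03 0 0 -0.13 H; 0.45 0.2 0.03 0 0 -0.13 H; 0.44 0.21 0.03 0 0 -0.13 H; 0.43 0.23 0.03 0 0 -0.13 H; 0.41 0.24 0.04 0 0 -0.13 H
```

```bash
python3 -m jog '0.59 -0.09 0.04 0 0 -0.13 -1; 0.58 -0.07 0.03 0 0 -0.13 -1; 0.58 -0.05 0.03 0 0 -0.13 -1; 0.58 -0.03 0.03 0 0 -0.13 -1; 0.57 0 0.04 0 0 -0.13 -1'
python3 -m jog '0.56 0.01 0.03 0 0 -0.13 -1; 0.56 0.03 0.03 0 0 -0.13 -1; 0.54 0.05 0.03 0 0 -0.13 -1; 0.54 0.08 0.03 0 0 -0.13 -1; 0.53 0.09 0.04 0 0 -0.13 -1'
python3 -m jog '0.53 0.11 0.03 0 0 -0.13 -1; 0.51 0.12 0.03 0 0 -0.13 -1; 0.5 0.14 0.03 0 0 -0.13 -1; 0.49 0.16 0.03 0 0 -0.13 -1; 0.47 0.17 0.04 0 0 -0.13 -1'
python3 -m jog '0.47 0.19 0.03 0 0 -0.13 -1; 0.45 0.2 0.03 0 0 -0.13 -1; 0.44 0.21 0.03 0 0 -0.13 -1; 0.43 0.23 0.03 0 0 -0.13 -1; 0.41 0.24 0.04 0 0 -0.13 -1'
python3 -m jog '0 0 0 0 0 0 -1; 0 0 0 0 0 0 -1'
python3 - <<'E'
from u import *
w=snapshot("wrist"); cv2.imwrite("pics/w1.png",cv2.resize(w["img"][:,:,::-1],(800,600),interpolation=cv2.INTER_CUBIC))
d=[383.2,279.7]
print(proj(w,[[*d,106],[567.8,70.9,52]])/.7, sense()["ft_force"])
E
```

```text
time: 0.98
tool_pos: [376.1, -427.0, 387.7]
tcp_rot: [180.0, 0.0, 52.0]
ft_force: [0.2, -0.1, -0.1]
finger_gap: 85.6
grip_force: 0.0
time: 1.6
tool_pos: [504.1, -186.8, 371.8]
tcp_rot: [180.0, 0.0, 91.0]
ft_force: [1.2, -0.3, -0.4]
finger_gap: 85.2
grip_force: 0.0
time: 2.22
tool_pos: [501.2, 70.6, 355.8]
tcp_rot: [180.0, 0.0, 130.0]
ft_force: [0.2, 0.7, 0.6]
finger_gap: 85.4
grip_force: 0.0
time: 2.85
tool_pos: [382.2, 281.8, 339.9]
tcp_rot: [180.0, 0.0, 169.0]
ft_force: [0.6, 0.0, 0.1]
finger_gap: 85.4
grip_force: 0.0
time: 3.1
tool_pos: [383.3, 280.4, 339.9]
tcp_rot: [-180.0, 0.0, 168.7]
ft_force: [-0.1, 0.1, -0.1]
finger_gap: 85.4
grip_force: 0.0
[[398.34766473 335.70550393]
 [128.10145795 642.62626502]] [-0.26656956  0.04049815  0.78663883]
```

View pics/w1.png

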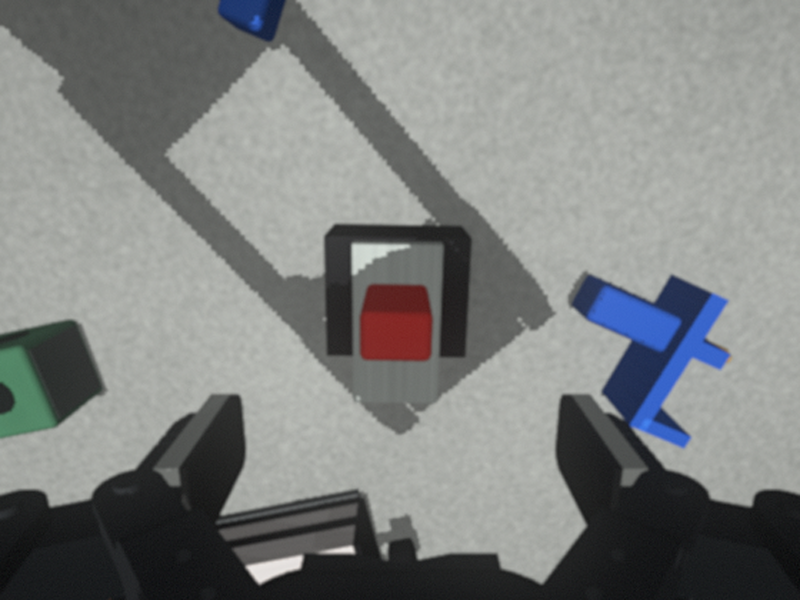

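Wrist view: the red grip's top face is centred at (397,340) where (398,336) was predicted, so it is within 2 mm. Its plate is square to the fingers. Descending and gripping across the 30 mm side.

```bash
python3 -m jog '-0.015 0 0.3 0 0 0 -1; 0 0 0.3 0 0 0 -1; 0 0 0.25 0 0 0 -1; 0 0 0.17 0 0 0 -1; 0 0 0 0 0 0 -1' 60
python3 -m jog '0 0 0 0 0 0 1; 0 0 0 0 0 0 1; 0 0 0 0 0 0 1; 0 0 0 0 0 0 1; 0 0 0 0 0 0 1' 60
python3 -m jog '0 0 0 0 0 0 1; 0 0 0 0 0 0 1; 0 0 0 0 0 0 1; 0 0 0 0 0 0 1; 0 0 0 0 0 0 1' 60
```

```text
time: 3.78
tool_pos: [384.6, 279.4, 236.5]
tcp_rot: [-179.9, -0.1, 168.7]
ft_force: [-0.2, 0.3, -0.5]
finger_gap: 85.0
grip_force: 0.0
time: 4.4
tool_pos: [385.0, 280.3, 238.6]
tcp_rot: [180.0, 0.1, 168.8]
ft_force: [-1.4, -2.3, 6.3]
finger_gap: 29.2
grip_force: 60.4
time: 5.03
tool_pos: [385.0, 280.3, 238.6]
tcp_rot: [180.0, 0.1, 168.8]
ft_force: [-2.0, -2.5, 6.9]
finger_gap: 29.6
grip_force: 60.4
```

```bash
python3 -m jog '0 0 -0.1 0 0 0 1; 0 0 -0.2 0 0 0 1; 0 0 -0.25 0 0 0 1; 0 0 -0.25 0 0 0 1; 0 0 -0.12 0 0 0 1' 60
python3 - <<'E'
from u import *
rows(lin((385,280.3,330.5,168.8),(567.8,70.9,330,181.5),10),cur=(385,280.3,330.5,168.8),dec=2); print(sense())
E
```

```text
time: 5.65
tool_pos: [384.8, 280.5, 331.3]
tcp_rot: [179.9, 0.1, 168.8]
ft_force: [-0.2, 0.2, -4.3]
finger_gap: 29.1
grip_force: 59.8
-0.22 -0.17 0 0 0 -0.02 H; -0.22 -0.17 0 0 0 -0.02 H; -0.21 -0.18 0 0 0 -0.02 H; -0.21 -0.19 0 0 0 -0.02 H; -0.2 -0.18 0 0 0 -0.03 H
-0.2 -0.2 0 0 0 -0.02 H; -0.2 -0.2 0 0 0 -0.02 H; -0.19 -0.2 0 0 0 -0.02 H; -0.18 -0.2 0 0 0 -0.02 H; -0.19 -0.22 0 0 0 -0.02 H

{'time': 5.65, 'joint_pos': array([ 2.99128693e+01, -9.43266565e+00,  1.09722332e+02,  1.06888832e-02,
        7.95977335e+01, -4.88628660e+01]), 'qd': array([-0.05761636, -4.0685513 , -4.69213776, -0.16686033,  9.99552552,
       -0.02008448]), 'joint_efforts': array([ 3.22090345e-02, -4.15956903e+01, -5.03436399e+01, -3.36167752e-02,
       -6.94935699e-02,  8.98618327e-04]), 'tool_pos': array([384.7697873 , 280.47684732, 331.34947756]), 'tcp_rot': array([1.79918004e+02, 7.78841186e-02, 1.68773760e+02]), 'ft_force': array([-0.15040688,  0.20686676, -4.34032404]), 'wrist_torque': array([-0.00676591,  0.10724355, -0.01117425]), 'grip_force': 59.7834187746048, 'finger_gap': 29.11323814225458}
```

```bash
python3 -m jog '-0.22 -0.17 0 0 0 -0.02 1; -0.22 -0.17 0 0 0 -0.02 1; -0.21 -0.18 0 0 0 -0.02 1; -0.21 -0.19 0 0 0 -0.02 1; -0.2 -0.18 0 0 0 -0.03 1'
python3 -m jog '-0.2 -0.2 0 0 0 -0.02 1; -0.2 -0.2 0 0 0 -0.02 1; -0.2 -0.2 0 0 0 -0.02 1; -0.18 -0.2 0 0 0 -0.02 1; -0.19 -0.22 0 0 0 -0.02 1'
python3 -m jog '0 0 0 0 0 0 1; 0 0 0.25 0 0 0 1; 0 0 0.1 0 0 0 1; 0 0 0 0 0 0 1; 0 0 0 0 0 0 1'
python3 - <<'E'
from u import *
t=[]
S=sense(); p=S["tool_pos"]; print(p,S["tcp_rot"],S["ft_force"],S["finger_gap"])
for n in ("scene","side"):
    s=snapshot(n); im=s["img"][:,:,::-1]
    tip=[p[0],p[1],p[2]-157.6-70]; a=proj(s,[tip,[567.8,70.9,52]])
    x0,y0=(a[0].round().astype(int)-[40,60]); print(n,x0,y0,(a-[x0,y0]+.4)*5)
    t.append(cv2.resize(im[y0:y0+110,x0:x0+80],(400,550),interpolation=cv2.INTER_CUBIC))
cv2.imwrite("pics/m2.png",np.hstack(t))
E
```

```text
time: 6.28
tool_pos: [475.9, 175.1, 328.9]
tcp_rot: [-180.0, -0.1, 175.4]
ft_force: [0.2, -1.2, -3.9]
finger_gap: 29.8
grip_force: 59.8
time: 6.9
tool_pos: [568.9, 69.6, 328.8]
tcp_rot: [180.0, -0.1, -178.6]
ft_force: [0.7, -0.1, -3.7]
finger_gap: 29.2
grip_force: 59.9
time: 7.52
tool_pos: [568.8, 70.5, 295.5]
tcp_rot: [180.0, 0.0, -178.6]
ft_force: [1.0, -0.7, -3.7]
finger_gap: 29.0
grip_force: 60.0
[568.83897951  70.49493071 295.45492567] [ 1.79995148e+02  4.80283716e-02 -1.78617284e+02] [ 0.98120877 -0.74107495 -3.67807481] 28.964198616225044
scene 269 165 [[203.52962468 302.04277215]
 [200.45249102 324.06734713]]
side 216 143 [[201.79135652 299.81499501]
 [205.33531626 329.00370165]]
```

View pics/m2.png

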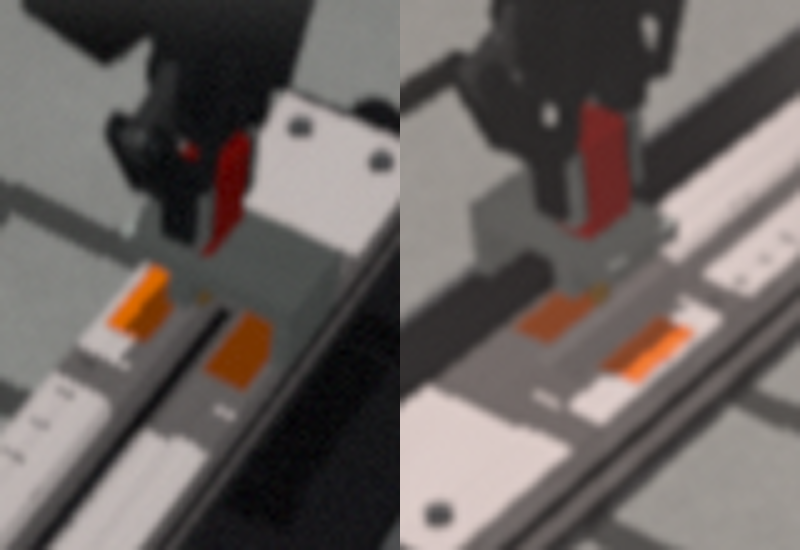

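The brass tip shows at crop (204,299) in scene and (197,298) in side, about where predicted. Triangulating it.

```bash
python3 - <<'E'
from u import *
sc=snapshot("scene"); sd=snapshot("side"); c=lambda x0,y0,u,v:(x0+u/5-.4,y0+v/5-.4)
print(tri([ray(sc,c(269,165,204,300)),ray(sd,c(216,143,197,299))]))
# slot centre near start from first crops: slot end midpoint at z=52 
# slot mouth edges at mid-band, inner patch edges: scene left patch right edge mid / right patch left edge mid
a=[onz(sc,c(270,200,*p),52) for p in ((164,135.5),(223,164))]; b=[onz(sd,c(218,178,*p),52) for p in ((218,164),(169,146.5))]
print(np.round(a,1),np.round(b,1))
E
```

```text
(array([569.40021794,  71.64535759,  68.67923637]), [np.float64(0.9191205473025468), np.float64(0.919120547302522)])
[[551.9  69.8  52. ]
 [582.5  70.3  52. ]] [[554.7  70.6  52. ]
 [581.2  73.6  52. ]]
```

```bash
python3 -m jog '0.01 0 0.05 0 0 0 1; 0 0 0.05 0 0 0 1; 0 0 0.05 0 0 0 1; 0 0 0.04 0 0 0 1; 0 0 0 0 0 0 1'
python3 -m jog '0 0 0.02 0 0 0 1; 0 0 0.02 0 0 0 1; 0 0 0.02 0 0 0 1; 0 0 0.02 0 0 0 1; 0 0 0 0 0 0 1'
```

```text
time: 8.35
tool_pos: [567.5, 70.2, 275.0]
tcp_rot: [180.0, -0.1, -178.6]
ft_force: [0.1, 0.3, -3.7]
finger_gap: 29.3
grip_force: 60.0
time: 8.98
tool_pos: [567.6, 70.2, 267.4]
tcp_rot: [180.0, -0.0, -178.6]
ft_force: [-0.8, 0.9, -4.7]
finger_gap: 29.5
grip_force: 60.0
```

```bash
python3 -m jog '0 0 0.02 0 0 0 1; 0 0 0.02 0 0 0 1; 0 0 0.02 0 0 0 1; 0 0 0.01 0 0 0 1; 0 0 0 0 0 0 1'
python3 -m jog '0 0 0.01 0 0 0 1; 0 0 0.01 0 0 0 1; 0 0 0.01 0 0 0 1; 0 0 0 0 0 0 1'
```

```text
time: 9.6
tool_pos: [567.6, 70.2, 260.6]
tcp_rot: [-180.0, -0.0, -178.6]
ft_force: [0.0, -0.5, -3.0]
finger_gap: 29.2
grip_force: 60.0
time: 10.1
tool_pos: [567.6, 70.2, 257.6]
tcp_rot: [-180.0, -0.0, -178.6]
ft_force: [0.5, -0.0, -2.6]
finger_gap: 29.1
grip_force: 60.0
```

```bash
for i in 1 2 3 4; do :; done; python3 -m jog '0 0 0.01 0 0 0 1; 0 0 0.01 0 0 0 1; 0 0 0 0 0 0 1'
python3 -m jog '0 0 0.005 0 0 0 1; 0 0 0.005 0 0 0 1; 0 0 0 0 0 0 1'
```

```text
time: 10.48
tool_pos: [567.6, 70.2, 255.6]
tcp_rot: [-180.0, -0.0, -178.6]
ft_force: [-0.0, 0.2, -4.2]
finger_gap: 29.0
grip_force: 60.0
time: 10.85
tool_pos: [567.7, 70.2, 254.7]
tcp_rot: [-180.0, 0.0, -178.6]
ft_force: [0.0, 0.4, -3.5]
finger_gap: 29.5
grip_force: 60.0
```

```bash
python3 -m jog '0 0 0.005 0 0 0 1; 0 0 0 0 0 0 1'; python3 -m jog '0 0 0.005 0 0 0 1; 0 0 0 0 0 0 1'
```

```text
time: 11.1
tool_pos: [567.8, 70.2, 254.5]
tcp_rot: [180.0, 0.0, -178.6]
ft_force: [-1.4, -0.0, -0.3]
finger_gap: 29.5
grip_force: 60.3
time: 11.35
tool_pos: [567.9, 70.2, 254.4]
tcp_rot: [180.0, 0.0, -178.6]
ft_force: [-3.0, -0.6, 3.7]
finger_gap: 29.1
grip_force: 60.8
```

Contact is at TCP z 254.5, where the tip should meet the bar at 27 mm, and it has been held over 0.2 s. Now I'll drag over the stretch that can't contain the notch, with a guard that only reads force and stops the chain.

```bash
cat > ok.py <<'E'
import sys
from bench import sense
s=sense(); f=s["ft_force"]; p=s["tool_pos"]
print(round(float(s["time"]),2),p.round(1),s["tcp_rot"].round(1),f.round(1))
sys.exit(0 if -0.8<f[2]<14 and abs(f[0])<12 and abs(f[1])<12 else 1)
E
J="python3 -m jog"; q=/dev/null
python3 -m jog '0 -0.01 0.002 0 0 0 1; 0 -0.02 0.002 0 0 0 1; 0 0 0 0 0 0 1' >$q && python3 ok.py && python3 -m jog '0 -0.03 0 0 0 0 1; 0 -0.04 0 0 0 0 1; 0 0 0 0 0 0 1' >$q && python3 ok.py && python3 -m jog '0 -0.04 0 0 0 0 1; 0 -0.04 0 0 0 0 1; 0 0 0 0 0 0 1' >$q && python3 ok.py
```

```text
11.72 [568.2  67.8 254.3] [ 1.799e+02  1.000e-01 -1.786e+02] [-1.8  3.1  5.5]
12.1 [568.6  60.2 254.4] [ 180.     0.2 -178.6] [-0.6  1.1  5.2]
12.47 [568.8  52.1 254.3] [ 1.800e+02  1.000e-01 -1.786e+02] [-0.1  1.1  5.8]
```

```bash
q=/dev/null
python3 -m jog '0 -0.04 0.003 0 0 0 1; 0 -0.04 0 0 0 0 1; 0 -0.02 0 0 0 0 1; 0 0 0 0 0 0 1' >$q && python3 ok.py && python3 -m jog '0 -0.04 0 0 0 0 1; 0 -0.04 0 0 0 0 1; 0 -0.02 0 0 0 0 1; 0 0 0 0 0 0 1' >$q && python3 ok.py && python3 -m jog '0 -0.04 0 0 0 0 1; 0 -0.04 0 0 0 0 1; 0 -0.02 0 0 0 0 1; 0 0 0 0 0 0 1' >$q && python3 ok.py
```

```text
12.97 [569.2  42.5 254.3] [ 179.9    0.2 -178.6] [-0.   4.2  6.9]
13.47 [569.4  32.5 254.3] [ 179.9    0.2 -178.6] [-0.5  3.9  7.2]
13.97 [569.6  22.5 254.3] [ 180.     0.2 -178.6] [-0.1  3.3  7.4]
```

```bash
q=/dev/null
python3 -m jog '0 -0.04 0 0 0 0 1; 0 -0.04 0 0 0 0 1; 0 0 0 0 0 0 1' >$q && python3 ok.py && 
python3 -m jog '0 -0.02 0 0 0 0 1; 0 -0.02 0 0 0 0 1; 0 0 0 0 0 0 1' >$q && python3 ok.py && 
python3 -m jog '0 -0.02 0 0 0 0 1; 0 -0.02 0 0 0 0 1; 0 0 0 0 0 0 1' >$q && python3 ok.py && 
python3 -m jog '0 -0.02 0 0 0 0 1; 0 -0.02 0 0 0 0 1; 0 0 0 0 0 0 1' >$q && python3 ok.py && 
python3 -m jog '0 -0.02 0 0 0 0 1; 0 -0.02 0 0 0 0 1; 0 0 0 0 0 0 1' >$q && python3 ok.py && 
python3 -m jog '0 -0.02 0 0 0 0 1; 0 -0.02 0 0 0 0 1; 0 0 0 0 0 0 1' >$q && python3 ok.py && 
python3 -m jog '0 -0.02 0 0 0 0 1; 0 -0.02 0 0 0 0 1; 0 0 0 0 0 0 1' >$q && python3 ok.py && 
python3 -m jog '0 -0.02 0 0 0 0 1; 0 -0.02 0 0 0 0 1; 0 0 0 0 0 0 1' >$q && python3 ok.py && 
python3 -m jog '0 -0.02 0 0 0 0 1; 0 -0.02 0 0 0 0 1; 0 0 0 0 0 0 1' >$q && python3 ok.py
```

```text
14.35 [569.9  14.2 254.3] [ 180.     0.2 -178.6] [-0.6  1.5  6.8]
14.72 [570.   10.5 254.3] [ 180.     0.2 -178.6] [-0.5  3.7  7.4]
15.1 [570.    6.6 254.3] [ 179.9    0.2 -178.6] [-1.6  3.9  6.7]
15.47 [570.1   2.6 254.3] [ 180.     0.2 -178.6] [-0.8  3.7  7. ]
15.85 [570.2  -1.4 254.3] [ 180.     0.2 -178.6] [1.2 3.3 6.7]
16.23 [570.3  -5.5 254.3] [ 180.     0.2 -178.6] [-0.4  4.7  6.5]
16.6 [570.4  -9.5 254.3] [ 180.     0.2 -178.6] [0.3 4.1 6.6]
16.98 [570.5 -13.5 254.3] [ 180.     0.2 -178.6] [0.4 3.6 7.2]
17.35 [570.6 -17.5 254.3] [ 180.     0.2 -178.6] [-0.8  3.9  7.5]
```

Steady. Continuing in 4 mm steps.

```bash
q=/dev/null
python3 -m jog '0 -0.02 0 0 0 0 1; 0 -0.02 0 0 0 0 1; 0 0 0 0 0 0 1' >$q && python3 ok.py && 
python3 -m jog '0 -0.02 0 0 0 0 1; 0 -0.02 0 0 0 0 1; 0 0 0 0 0 0 1' >$q && python3 ok.py && 
python3 -m jog '0 -0.02 0 0 0 0 1; 0 -0.02 0 0 0 0 1; 0 0 0 0 0 0 1' >$q && python3 ok.py && 
python3 -m jog '0 -0.02 0 0 0 0 1; 0 -0.02 0 0 0 0 1; 0 0 0 0 0 0 1' >$q && python3 ok.py && 
python3 -m jog '0 -0.02 0 0 0 0 1; 0 -0.02 0 0 0 0 1; 0 0 0 0 0 0 1' >$q && python3 ok.py && 
python3 -m jog '0 -0.02 0 0 0 0 1; 0 -0.02 0 0 0 0 1; 0 0 0 0 0 0 1' >$q && python3 ok.py && 
python3 -m jog '0 -0.02 0 0 0 0 1; 0 -0.02 0 0 0 0 1; 0 0 0 0 0 0 1' >$q && python3 ok.py && 
python3 -m jog '0 -0.02 0 0 0 0 1; 0 -0.02 0 0 0 0 1; 0 0 0 0 0 0 1' >$q && python3 ok.py && 
python3 -m jog '0 -0.02 0 0 0 0 1; 0 -0.02 0 0 0 0 1; 0 0 0 0 0 0 1' >$q && python3 ok.py && 
python3 -m jog '0 -0.02 0 0 0 0 1; 0 -0.02 0 0 0 0 1; 0 0 0 0 0 0 1' >$q && python3 ok.py && 
python3 -m jog '0 -0.02 0 0 0 0 1; 0 -0.02 0 0 0 0 1; 0 0 0 0 0 0 1' >$q && python3 ok.py && 
python3 -m jog '0 -0.02 0 0 0 0 1; 0 -0.02 0 0 0 0 1; 0 0 0 0 0 0 1' >$q && python3 ok.py
```

```text
17.73 [570.7 -21.5 254.3] [ 180.     0.2 -178.6] [0.5 4.4 6.9]
18.1 [570.8 -25.5 254.3] [ 180.     0.2 -178.6] [0.6 5.  7.7]
18.48 [570.9 -29.5 254.3] [ 180.     0.2 -178.6] [-0.6  5.   7.7]
18.85 [571.  -33.4 254.3] [ 180.     0.2 -178.6] [0.3 4.1 6.4]
19.23 [571.1 -37.5 254.3] [ 180.     0.2 -178.6] [-0.2  4.   6.9]
19.6 [571.2 -41.5 254.3] [ 180.     0.2 -178.6] [-0.6  4.6  7.5]
19.98 [571.3 -45.5 254.3] [ 180.     0.2 -178.6] [0.  4.5 7.8]
20.35 [571.4 -49.5 254.3] [ 180.     0.2 -178.6] [0.4 5.  7.7]
20.73 [571.4 -53.5 254.3] [ 180.     0.2 -178.6] [1.4 5.  8.1]
21.1 [571.5 -57.5 254.3] [ 180.     0.2 -178.6] [-0.1  3.9  7.3]
21.48 [571.6 -61.5 254.3] [ 180.     0.2 -178.6] [-0.7  3.7  7.3]
21.85 [571.7 -65.5 254.3] [ 180.     0.2 -178.6] [-0.1  4.9  7.2]
```

```bash
q=/dev/null
python3 -m jog '0 -0.02 0 0 0 0 1; 0 -0.02 0 0 0 0 1; 0 0 0 0 0 0 1' >$q && python3 ok.py && 
python3 -m jog '0 -0.02 0 0 0 0 1; 0 -0.02 0 0 0 0 1; 0 0 0 0 0 0 1' >$q && python3 ok.py && 
python3 -m jog '0 -0.02 0 0 0 0 1; 0 -0.02 0 0 0 0 1; 0 0 0 0 0 0 1' >$q && python3 ok.py && 
python3 -m jog '0 -0.02 0 0 0 0 1; 0 -0.02 0 0 0 0 1; 0 0 0 0 0 0 1' >$q && python3 ok.py && 
python3 -m jog '0 -0.02 0 0 0 0 1; 0 -0.02 0 0 0 0 1; 0 0 0 0 0 0 1' >$q && python3 ok.py && 
python3 -m jog '0 -0.02 0 0 0 0 1; 0 -0.02 0 0 0 0 1; 0 0 0 0 0 0 1' >$q && python3 ok.py && 
python3 -m jog '0 -0.02 0 0 0 0 1; 0 -0.02 0 0 0 0 1; 0 0 0 0 0 0 1' >$q && python3 ok.py && 
python3 -m jog '0 -0.02 0 0 0 0 1; 0 -0.02 0 0 0 0 1; 0 0 0 0 0 0 1' >$q && python3 ok.py && 
python3 -m jog '0 -0.02 0 0 0 0 1; 0 -0.02 0 0 0 0 1; 0 0 0 0 0 0 1' >$q && python3 ok.py && 
python3 -m jog '0 -0.02 0 0 0 0 1; 0 -0.02 0 0 0 0 1; 0 0 0 0 0 0 1' >$q && python3 ok.py && 
python3 -m jog '0 -0.02 0 0 0 0 1; 0 -0.02 0 0 0 0 1; 0 0 0 0 0 0 1' >$q && python3 ok.py && 
python3 -m jog '0 -0.02 0 0 0 0 1; 0 -0.02 0 0 0 0 1; 0 0 0 0 0 0 1' >$q && python3 ok.py
```

```text
22.23 [571.7 -69.6 254. ] [ 1.800e+02  1.000e-01 -1.786e+02] [0.8 2.3 5.1]
22.6 [570.8 -74.2 252.1] [-1.800e+02 -1.000e-01 -1.787e+02] [ 2.2 -0.9 -4.6]
```

Dropped: z fell 2 mm and the load vanished at world y -74. Lowering gently.

```bash
q=/dev/null; cat > ok2.py <<'E'
import sys
from bench import sense
s=sense(); f=s["ft_force"]; p=s["tool_pos"]
print(round(float(s["time"]),2),p.round(1),s["tcp_rot"].round(1),f.round(1))
sys.exit(0 if f[2]<3 and abs(f[0])<6 and abs(f[1])<6 else 1)
E
python3 -m jog '0 0 0.01 0 0 0 1; 0 0 0 0 0 0 1' >$q && python3 ok2.py && 
python3 -m jog '0 0 0.01 0 0 0 1; 0 0 0 0 0 0 1' >$q && python3 ok2.py && 
python3 -m jog '0 0 0.01 0 0 0 1; 0 0 0 0 0 0 1' >$q && python3 ok2.py && 
python3 -m jog '0 0 0.01 0 0 0 1; 0 0 0 0 0 0 1' >$q && python3 ok2.py && 
python3 -m jog '0 0 0.01 0 0 0 1; 0 0 0 0 0 0 1' >$q && python3 ok2.py && 
python3 -m jog '0 0 0.01 0 0 0 1; 0 0 0 0 0 0 1' >$q && python3 ok2.py && 
python3 -m jog '0 0 0.01 0 0 0 1; 0 0 0 0 0 0 1' >$q && python3 ok2.py
```

```text
22.85 [570.8 -73.9 251.5] [ 1.800e+02 -1.000e-01 -1.786e+02] [-1.3  0.3 -3.7]
23.1 [571.  -73.7 250.7] [ 180.    -0.  -178.6] [ 0.4 -0.1 -3.7]
23.35 [571.1 -73.7 249.9] [ 180.    -0.  -178.6] [-0.3 -0.7 -3.7]
23.6 [571.1 -73.8 248.9] [ 180.    -0.  -178.6] [ 0.4 -0.  -3.8]
23.85 [571.1 -73.7 247.9] [ 180.    -0.  -178.6] [-0.2 -0.1 -2.5]
24.1 [571.1 -73.8 246.8] [ 180.    -0.  -178.6] [ 0.2 -0.3 -3.5]
24.35 [571.1 -73.8 245.9] [ 180.    -0.  -178.6] [ 0.6 -0.1 -3.3]
```

```bash
q=/dev/null
python3 -m jog '0 0 0.01 0 0 0 1; 0 0 0 0 0 0 1' >$q && python3 ok2.py && 
python3 -m jog '0 0 0.005 0 0 0 1; 0 0 0 0 0 0 1' >$q && python3 ok2.py && 
python3 -m jog '0 0 0.005 0 0 0 1; 0 0 0 0 0 0 1' >$q && python3 ok2.py && 
python3 -m jog '0 0 0.005 0 0 0 1; 0 0 0 0 0 0 1; 0 0 0 0 0 0 1' >$q && python3 ok2.py
```

```text
24.6 [571.1 -73.8 244.9] [ 180.    -0.  -178.6] [ 0.2  0.9 -3.3]
24.85 [571.2 -73.8 244.7] [-180.     0.  -178.6] [-1.8  0.4 -1. ]
25.1 [571.2 -73.8 244.7] [-180.     0.  -178.6] [-4.9  0.5  5.2]
```

Home: z stops at 244.7, 9.8 mm below the bar level. Easing off and releasing.

```bash
python3 -m jog '0 0 -0.004 0 0 0 1; 0 0 0 0 0 0 1; 0 0 0 0 0 0 -1; 0 0 0 0 0 0 -1; 0 0 0 0 0 0 -1'
python3 -m jog '0 0 0 0 0 0 -1; 0 0 0 0 0 0 -1; 0 0 0 0 0 0 -1; 0 0 0 0 0 0 -1; 0 0 -0.05 0 0 0 -1'
python3 -m jog '0 0 -0.2 0 0 0 -1; 0 0 -0.4 0 0 0 -1; 0 0 -0.4 0 0 0 -1; 0 0 -0.4 0 0 0 -1; 0 0 0 0 0 0 -1'
python3 - <<'E'
from u import *
t=[]
for n in ("scene","side"):
    s=snapshot(n); im=s["img"][:,:,::-1]
    a=proj(s,[[571.2,-73.8,87]])[0]; x0,y0=a.round().astype(int)-[40,45]
    t.append(cv2.resize(im[y0:y0+90,x0:x0+80],(400,450),interpolation=cv2.INTER_CUBIC))
cv2.imwrite("pics/m3.png",np.hstack(t))
E
```

```text
time: 25.72
tool_pos: [571.2, -73.8, 244.3]
tcp_rot: [-180.0, 0.0, -178.6]
ft_force: [0.5, -0.2, -0.1]
finger_gap: 81.8
grip_force: 0.0
time: 26.35
tool_pos: [570.9, -73.7, 249.1]
tcp_rot: [180.0, -0.1, -178.6]
ft_force: [-0.3, 0.3, 0.2]
finger_gap: 85.1
grip_force: 0.0
time: 26.98
tool_pos: [572.2, -74.0, 396.1]
tcp_rot: [-179.9, 0.5, -178.6]
ft_force: [0.8, 0.2, 0.0]
finger_gap: 85.6
grip_force: 0.0
```

View pics/m3.png

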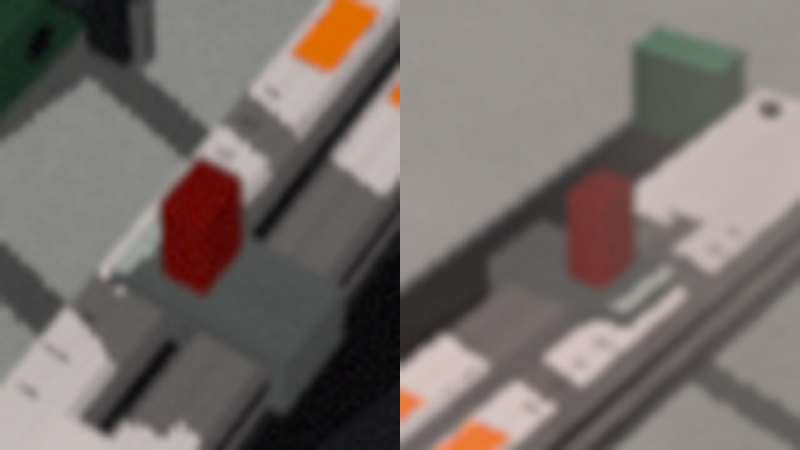

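The stop stands upright with its plate flat on the beam: red grip at (202,228) in the scene crop and (600,228) in the side crop. The flag is on the bed side and the gripper is clear.

```bash
python3 -m jog '0 0 0 0 0 0 -1; 0 0 0 0 0 0 -1; 0 0 0 0 0 0 -1'; python3 -c "
from bench import *
print(hand_in())"
```

```text
time: 27.45
tool_pos: [571.0, -73.7, 388.5]
tcp_rot: [180.0, -0.1, -178.6]
ft_force: [0.1, 0.1, -0.4]
finger_gap: 85.5
grip_force: 0.0
the job is handed in; nothing more can be done
None
```

The length stop is home in the notch, plate flat on the beam, flag over the tube bed, and released; the job was handed in at 27.5 s, and the hand-in gave no verdict.

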